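# Drain the slide rack over the drip tray

### The arm

A 7-joint arm with a two-finger parallel gripper is mounted at the origin on a cart in front of the work surface, level with it; the furniture and walls round the work are solid. World frame = base frame: x ahead of the robot, y to its left, z up, the work surface at z = 0. Lengths are in m, angles in degrees, forces in N, time in s.
With the tool pointing down it reaches from about 0.35 to 0.775 m from the base axis. Payload 3.1 kg.
Tool frame: the origin (TCP) lies on the centre line of the jaws, within the pads' length; the fingertips stand 17 mm ahead of it and the grasp point (between the pads) lies 2 mm behind it (robot.tip_reach is the distance from the TCP to the fingertips, in m); z points along the fingers, y is the line along which they close (so a half turn about z gives the same grasp; the last joint's range is limited). The gripper opens to 85 mm and grips with 20 to 120 N. Pads are 22 mm wide; open, the fingers measure 114 mm over their backs; the gripper's body (76 mm by 85 mm) begins 54 mm behind the grasp point. The pads swing forward as they close: fully open they stand 13 mm farther back than shut.
Start: joints at [-67.821, 17.813, 0.802, 86.603, -0.252, 75.585, -1.558], TCP at [0.229, 0.5, 0.248] pointing down, gripper open.
Joint ranges: [-154.91, 154.91], [-16.99, 109.72], [-72.82, 74.43], [7.12, 147.25], [-82.49, 262.49], [11.32, 116.49], [-174.64, 174.64]. Speed limits (degrees/s): [159.86, 159.86, 180, 180, 180, 180, 180].

### API

Orientations are given as [roll, pitch, yaw] about the fixed x, y, z axes, in that order (R = Rz(yaw) Ry(pitch) Rx(roll)).
In Python, from station import robot, fingers, vision, workorder, recognise gives the robot as it stands. Calls block until the motion is done:
- robot.move_to(position, orientation): joint-space move of the TCP to a pose.
- robot.line_to(position, orientation=None, velocity=0.15, f_stop=None): straight line of the TCP; orientation=None keeps the orientation; velocity is the mean speed in m/s. With f_stop (N) it stops when the force on the tool has changed by that much, and returns True; else False.
- robot.move_j(angles): joint-space move.
- fingers.gripper_to(opening, force=None): opening from 0.0 (shut) to 1.0 (fully open); force is the grip in N (None keeps the last); returns when the fingers have stopped.
- robot.pause(seconds).
- robot.inverse_kinematics(position, orientation): joint angles nearest the present ones, or None.
- vision.grab_frame(name): name is "side" or "top"; returns the picture (480x640x3 uint8, red, green, blue); there is no depth.
- vision.calibration(name): a dict with "mtx" (3x3 intrinsics, pixels), "extrinsics" (4x4, takes a point from world to camera coordinates). Camera axes: x right, y up, looking along -z (the intrinsics and any distortion apply to the point x, -y, -z); pixel columns grow to the right and rows downward; lengths in m; the calibration is good to about 2 mm. A picture is of the moment at which its call begins. calibration takes no time and is no camera call.
A pose or a line that the arm cannot do raises robot.PlanningError and nothing moves.
- workorder.close_job(): hands the job in; it is judged then, once.
Trained networks look in the newest picture that a camera, given by its name, has taken for a name from the list of things; names that differ only in an ending like _2 or _b are one class to them, and where a whole thing is asked for, a point or a joint stands for the part that bears it (a point fixed in the world has none). Each returns a list of dicts, best first, with "p" (0 to 1); they miss things now and then, are a little off and sometimes report something else, mostly with a low value. They report only what shows in the picture. A call takes as long as a camera call. They do not tell look-alikes from the thing itself.
- recognise(label, camera): "rect" ([centre column, centre row, width, height] in pixels, round what is visible of it).
Readings, each from a call of its own:
- robot.current_time_s(): time.
- robot.current_joint_positions(): joint angles.
- robot.current_dq(): joint speeds.
- robot.current_joint_torque(): joint torques, N m.
- robot.current_tool_pos(): TCP position.
- robot.current_eef_rot(): TCP orientation.
- robot.current_contact_force(): force on the tool from outside, world axes, zero at the start.
- robot.current_torque(): the same for the moment, N m.
- robot.current_finger_gap(): opening from 0.0 (shut) to 1.0 (fully open).
- robot.current_gripper_force(): force on a finger pad.
Only numpy, scipy, OpenCV 4.12 (cv2) and the standard library are available. Lean on these libraries where they do the work, as an engineer would, in place of code of your own. Each camera call takes 0.05 s, during which the arm holds its last target. There are 200 camera calls.

### The job

The slides have stained long enough and I want to rinse them with the wash bottle. Put the white drip tray on the bench on the wash bottle's side of the glass staining dish, end to end and in line with it with about a finger's breadth between them, and let go of it; then draw the slide rack by its green grip straight up and level out of the dish. Once it is clear, tip it end-down to about 45 degrees with its lower end over the tray, a few centimetres above it and touching nothing, and finish still holding it there so that I can rinse it; do not shift the dish, the bottles, the glass lid or the timer.

Things in the scene. Friction and masses are not known exactly. Their poses are not given: they have to be found in the camera images.
- drip_tray: white open drip tray, 60 x 120 mm, 22 mm high, walls 3 mm, mass about 0.1 kg, loose; origin at the centre of its underside, x across its 60 mm width, y along its 120 mm length (its two ends are alike), z up. It can be gripped from above across the 60 mm width.
- staining_dish: open-topped clear glass staining dish, 68 mm along its x, 92 mm along its y (its length), 60 mm high, walls 4 mm, inner floor 7 mm above the bench, mass 0.6 kg, loose, not fixed to the bench; origin at the centre of its underside, z up. The tray's length is to lie on the line of the dish's y axis, at its +y or -y end, whichever is nearer to the wash bottle; with tray and dish end to end and 15 mm apart their centres are 121 mm apart.
- slide_rack: slide rack standing in the staining dish: steel frame 54 mm along its x and 79 mm along its y (its length), with ten glass microscope slides fixed in it up to 31 mm high, play in the dish 3 mm on each side; mass about 0.16 kg. Origin at the centre of its underside, z up. A steel wire bail in the plane x = 0 carries the green grip, see rack_grip. It may be drawn straight up; its underside is clear of the dish once it is over 60 mm above the bench.
- rack_grip (a point): centre of the slide rack's green plastic grip: a level bar 48 mm long along the rack's y, 10 mm thick along the rack's x (grip it across this) and 14 mm high, on the rack's z axis 94 mm above its underside; in the dish it is 101 mm above the bench. Axes as the rack's.
- rack_foot_a (a point): middle of the bottom edge of the rack's +y end, 39.5 mm from its origin; when this end is the lower one, this point is to be over the tray. Either end may be the lower; with the end nearer the dish low, the hand leans back over the dish, clear of the wash bottle and of the pipettes and shelf at the back left.
- rack_foot_b (a point): middle of the bottom edge of the rack's -y end, 39.5 mm from its origin; likewise when this end is the lower one.
- wash_bottle: white squeeze wash bottle with red cap and bent spout, body 66 mm across, 181 mm high with the spout; stands beyond one end of the dish (left or right, it varies), about 0.25 to 0.29 m from the dish's centre. Origin on the bench, 20 mm from the axis of its body, on the side to which the spout points (away from the robot). Leave it alone.
- stain_bottle: small glass bottle of pink stain with a blue cap, 52 mm across, 98 mm high, beyond the other end of the dish; origin at the centre of its underside. Leave it alone.
- glass_lid: flat clear glass lid of the staining dish, 68 x 92 x 10 mm, lying on the bench behind the dish; origin at the centre of its underside. Leave it alone.
- timer: cream bench timer, 64 x 64 x 24 mm, lying behind the dish; origin at the centre of its underside. Leave it alone.
Things that resemble listed ones, but are neither listed nor needed, are in the scene too. What is shaped like the staining_dish but turquoise is not meant.

How it is judged (in metres and radians):
On the way, in this order (a step that is already met when the one before it is completed fails the run):
1. the drip tray stands beside the dish on the wash bottle's side, in line with it, released, while the rack is still in the dish ((y of drip_tray in the frame of staining_dish between 0.105 and 0.145 m or y of drip_tray in the frame of staining_dish between -0.145 and -0.105 m) and x of drip_tray in the frame of staining_dish between -0.02 and 0.02 m and angle between the y axis of drip_tray and the y axis of staining_dish, either way round below 0.2 rad and horizontal distance between drip_tray and wash_bottle below 0.235 m and height (world z) of drip_tray below 0.004 m and angle between drip_tray's own z axis and vertical below 0.05 rad and linear speed of drip_tray below 0.02 m/s and contact force between drip_tray and the fingers below 0.05 N and z of slide_rack in the frame of staining_dish below 0.02 m), for 0.2 s.
2. the rack is drawn up level, its underside clear of the dish's rim, above the dish (z of slide_rack in the frame of staining_dish above 0.061 m and x of slide_rack in the frame of staining_dish between -0.03 and 0.03 m and y of slide_rack in the frame of staining_dish between -0.04 and 0.04 m and angle between slide_rack's own z axis and vertical below 0.3 rad).
At the end, for the whole second after the job is handed in: Tray flat at the dish's end nearer the wash bottle: within 20 mm of the dish's length axis, centres 105 to 145 mm apart, parallel within 0.2 rad. Rack gripped, still, touching nothing else, sloping 30 to 60 degrees endways, level across within 20; its lower foot over the tray, 40 to 160 mm up ((y of drip_tray in the frame of staining_dish between 0.105 and 0.145 m or y of drip_tray in the frame of staining_dish between -0.145 and -0.105 m) and x of drip_tray in the frame of staining_dish between -0.02 and 0.02 m and angle between the y axis of drip_tray and the y axis of staining_dish, either way round below 0.2 rad and horizontal distance between drip_tray and wash_bottle below 0.235 m and height (world z) of drip_tray below 0.004 m and angle between drip_tray's own z axis and vertical below 0.05 rad and linear speed of drip_tray below 0.02 m/s and ((angle between slide_rack's own y axis and vertical between 0.52 and 1.05 rad and height (world z) of rack_foot_b between 0.04 and 0.16 m and x of rack_foot_b in the frame of drip_tray between -0.03 and 0.03 m and y of rack_foot_b in the frame of drip_tray between -0.06 and 0.06 m) or (angle between slide_rack's own y axis and vertical between 2.09 and 2.62 rad and height (world z) of rack_foot_a between 0.04 and 0.16 m and x of rack_foot_a in the frame of drip_tray between -0.03 and 0.03 m and y of rack_foot_a in the frame of drip_tray between -0.06 and 0.06 m)) and angle between slide_rack's own z axis and vertical below 1.2 rad and angle between slide_rack's own x axis and vertical between 1.22 and 1.92 rad and linear speed of slide_rack below 0.03 m/s and contact force between slide_rack and the fingers above 0.5 N and contact force between slide_rack and staining_dish below 0.05 N and contact force between slide_rack and drip_tray below 0.05 N and contact force between slide_rack and wash_bottle below 0.05 N and angle between staining_dish's own z axis and vertical below 0.1 rad); the arm keeps its last pose, push and grip.
It fails at once if the staining dish is shifted over 20 mm or tipped (distance of staining_dish from where it was at the start of the episode above 0.02 m or angle between staining_dish's own z axis and vertical above 0.2 rad).
It fails at once if the wash bottle is shifted over 20 mm or tipped (distance of wash_bottle from where it was at the start of the episode above 0.02 m or angle between wash_bottle's own z axis and vertical above 0.2 rad).
It fails at once if the stain bottle is shifted over 20 mm or tipped (distance of stain_bottle from where it was at the start of the episode above 0.02 m or angle between stain_bottle's own z axis and vertical above 0.2 rad).
It fails at once if the glass lid is shifted over 20 mm (distance of glass_lid from where it was at the start of the episode above 0.02 m).
It fails at once if the timer is shifted over 20 mm (distance of timer from where it was at the start of the episode above 0.02 m).
It also fails if it takes over 54 s, if anything falls off the work surface, if the arm or the gripper's body presses on something with over 40 N, if the wrist force passes 120 N, or if a joint passes its speed limit or range.

## Working session

There is one attempt and no reset: what is moved stays moved. The work goes in short steps, each a Python script; the robot and the scene stay as the last script left them, time stands still between calls to the robot, and variables do not carry over. Pictures are saved under pics/ and viewed, at most 10 in all, crops included, and the job is handed in when it is done.

```bash
ls; mkdir -p pics; python3 - <<'E'
from station import robot, fingers, vision, workorder, recognise
import cv2,numpy as np
for c in("top","side"):
    im=vision.grab_frame(c); cv2.imwrite(f"pics/{c}0.png",im[:,:,::-1])
    k=vision.calibration(c); print(c,k.keys(),np.round(k["mtx"],1).tolist(),np.round(k["extrinsics"],3).tolist())
    for l in["drip_tray","staining_dish","slide_rack","rack_grip","wash_bottle","stain_bottle","glass_lid","timer"]:
        print(l,[(np.round(d["rect"]).tolist(),round(d["p"],2)) for d in recognise(l,c)][:4])
print(robot.current_time_s(),robot.current_eef_rot())
E
```

```text
pics
top dict_keys(['mtx', 'extrinsics']) [[456.6, 0.0, 317.6], [0.0, 456.6, 231.5], [0.0, 0.0, 1.0]] [[-0.011, -1.0, -0.016, 0.01], [0.984, -0.013, 0.177, -0.605], [-0.178, -0.014, 0.984, -0.856], [0.0, 0.0, 0.0, 1.0]]
drip_tray [([341.0, 322.0, 63.0, 42.0], 0.61)]
staining_dish [([420.0, 264.0, 62.0, 55.0], 0.85), ([338.0, 230.0, 45.0, 37.0], 0.68), ([343.0, 230.0, 51.0, 36.0], 0.63)]
slide_rack [([338.0, 233.0, 45.0, 35.0], 0.97)]
rack_grip [([339.0, 231.0, 42.0, 36.0], 0.7)]
wash_bottle [([202.0, 245.0, 73.0, 39.0], 0.6)]
stain_bottle [([473.0, 193.0, 36.0, 34.0], 0.96)]
glass_lid [([297.0, 180.0, 20.0, 13.0], 0.6)]
timer [([368.0, 168.0, 32.0, 37.0], 0.66)]
side dict_keys(['mtx', 'extrinsics']) [[460.0, 0.0, 315.2], [0.0, 460.0, 237.5], [0.0, 0.0, 1.0]] [[0.954, -0.298, 0.022, -0.573], [0.145, 0.528, 0.837, -0.128], [-0.261, -0.795, 0.547, -0.956], [0.0, 0.0, 0.0, 1.0]]
drip_tray [([245.0, 275.0, 35.0, 44.0], 0.67)]
staining_dish [([331.0, 254.0, 31.0, 5.0], 0.76), ([316.0, 299.0, 54.0, 53.0], 0.63), ([393.0, 269.0, 37.0, 31.0], 0.44)]
slide_rack [([323.0, 246.0, 38.0, 54.0], 0.72)]
rack_grip [([324.0, 246.0, 37.0, 50.0], 0.62)]
wash_bottle [([288.0, 186.0, 27.0, 69.0], 0.61)]
stain_bottle [([409.0, 317.0, 34.0, 50.0], 0.72)]
glass_lid []
timer [([394.0, 268.0, 37.0, 31.0], 0.84)]
0.9 [ 1.79994087e+02 -8.38844351e-04  1.55435962e+02]
```

View pics/top0.png

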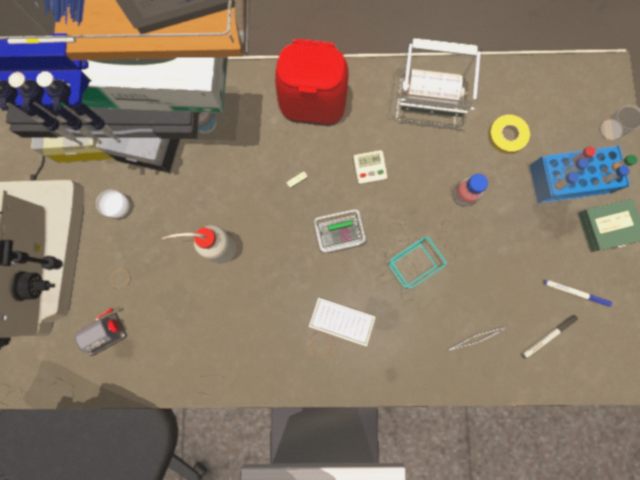

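View pics/side0.png

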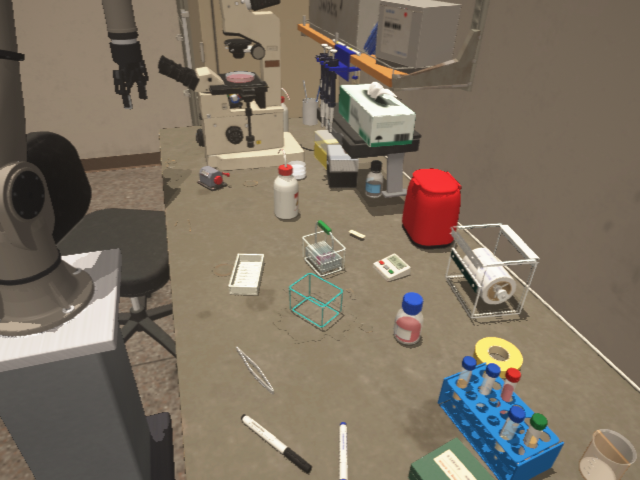

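Top view: white tray at (342,322), wash bottle at (212,243) and stain bottle at (472,190). The clear dish with the green-gripped rack is at (340,231), and the turquoise look-alike is at (418,262). Dish candidates are the clear one at (340,231), the turquoise one at (418,262) and the white wire frame at (437,85); I choose (340,231), which has the green grip. In the side view the dish is at (324,250) and the tray at (246,274). A close crop should confirm this.

```bash
cat > h.py <<'E'
import numpy as np,cv2
from station import robot, fingers, vision, workorder, recognise
def back(c,px,z):
    k=vision.calibration(c);E=np.array(k["extrinsics"]);K=np.array(k["mtx"])
    d=np.linalg.inv(K)@np.array([px[0],px[1],1.]);d=np.array([d[0],-d[1],-d[2]])
    R,t=E[:3,:3],E[:3,3];o=-R.T@t;w=R.T@d
    return o+w*(z-o[2])/w[2]
def proj(c,P):
    k=vision.calibration(c);E=np.array(k["extrinsics"]);K=np.array(k["mtx"])
    p=E[:3,:3]@np.asarray(P,float)+E[:3,3];p=K@np.array([p[0],-p[1],-p[2]]);return p[:2]/p[2]
def crop(im,x0,y0,x1,y1,s,name):
    cv2.imwrite(f"pics/{name}.png",cv2.resize(im[y0:y1,x0:x1,::-1],None,fx=s,fy=s,interpolation=cv2.INTER_CUBIC))
E
python3 - <<'E'
from h import *
im=cv2.imread("pics/top0.png")[:,:,::-1]
crop(im,270,140,400,350,2.8,"crop_a")
s=cv2.imread("pics/side0.png")[:,:,::-1]
hsv=cv2.cvtColor(im.copy(),cv2.COLOR_RGB2HSV)
def mask(im,x0,y0,x1,y1,lo,hi):
    h=cv2.cvtColor(im.copy(),cv2.COLOR_RGB2HSV);m=cv2.inRange(h,lo,hi);o=np.zeros_like(m);o[y0:y1,x0:x1]=m[y0:y1,x0:x1]
    n,l,st,c=cv2.connectedComponentsWithStats(o);i=1+st[1:,4].argmax();return (l==i).astype(np.uint8)
def rect(m):
    return cv2.minAreaRect(np.argwhere(m)[:,::-1].astype(np.float32))
g=mask(im,310,205,370,255,(45,120,40),(75,255,255));r=rect(g);print("grip top",r,g.sum(),[back("top",p,.101).round(4).tolist() for p in cv2.boxPoints(r)])
pts=np.argwhere(g)[:,::-1];c=pts.mean(0)+.0
print(back("top",c,.108))
g=mask(s,300,210,345,245,(45,120,40),(75,255,255));r=rect(g);print("grip side",r,back("side",np.argwhere(g)[:,::-1].mean(0),.101))
t=mask(im,300,290,385,350,(0,0,190),(180,60,255));r=rect(t);print("tray",r,t.sum());b=cv2.boxPoints(r);P=np.array([back("top",p,.022)[:2] for p in b]);print(P,P.mean(0),[np.linalg.norm(P[i]-P[i-1]) for i in range(4)])
t=mask(s,220,245,275,305,(0,0,170),(180,60,255));r=rect(t);b=cv2.boxPoints(r);print("tray side",back("side",np.argwhere(t)[:,::-1].mean(0),.012))
w=mask(im,190,220,222,255,(0,150,120),(8,255,255));print("cap",back("top",np.argwhere(w)[:,::-1].mean(0),.15))
print("turq",[back("top",p,.06).round(3).tolist() for p in((428,238),(390,262),(409,287),(446,264))], "timer",back("top",(370,167),.024))
E
```

```text
grip top ((340.0083923339844, 225.03646850585938), (3.8226118087768555, 22.7857666015625), 77.00537872314453) 90 [[0.6078, -0.019, 0.101], [0.6172, -0.0612, 0.101], [0.6099, -0.0626, 0.101], [0.6007, -0.0205, 0.101]]
[ 0.60755892 -0.040525    0.108     ]
grip side ((324.0, 225.49998474121094), (13.453369140625, 2.9065918922424316), 41.633541107177734) [ 0.60822669 -0.03537987  0.101     ]
tray ((341.95001220703125, 321.6499938964844), (61.66440963745117, 31.622774124145508), 18.43494987487793) 1921
[[ 0.41863806  0.02457483]
 [ 0.47755438  0.004042  ]
 [ 0.4377457  -0.11218068]
 [ 0.37981433 -0.09056296]] [ 0.42843812 -0.0435317 ] [np.float64(0.12150717239526823), np.float64(0.06239174823081425), np.float64(0.12285129625478475), np.float64(0.061833400442603666)]
tray side [ 0.42546012 -0.045031    0.012     ]
cap [0.58017181 0.2019942  0.15      ]
turq [[0.589, -0.215, 0.06], [0.542, -0.138, 0.06], [0.493, -0.173, 0.06], [0.537, -0.247, 0.06]] timer [ 0.74771814 -0.10923203  0.024     ]
```

View pics/crop_a.png

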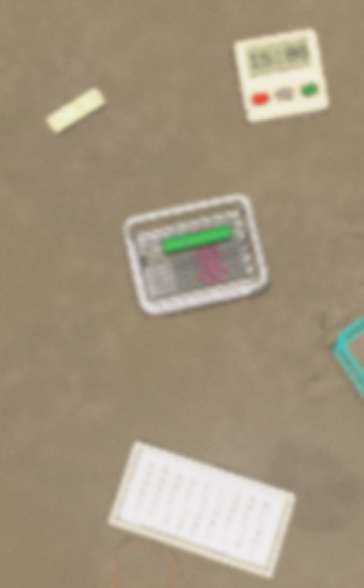

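The crop confirms the clear dish with the green grip and the plain white tray, whose mask measures 61 x 121 mm. The eraser near crop (75,110) and the timer are behind the dish. Next I fit the rim outline and check IK.

```bash
cat >> h.py <<'E'
from scipy.spatial.transform import Rotation as Ro
from scipy.optimize import minimize
def fitdish(im,c0=(0.60,-0.04,10.)):
    # rim band 68x92, 4 mm walls at z=.06: maximise brightness-over-background on the band
    g=cv2.GaussianBlur(im.min(2).astype(np.float32),(3,3),0)
    s=np.linspace(-1,1,40)
    def cost(q,hx=.032,hy=.044):
        a=np.radians(q[2]*1000);R=np.array([[np.cos(a),-np.sin(a)],[np.sin(a),np.cos(a)]])
        P=np.concatenate([np.c_[s*hx,0*s+hy],np.c_[s*hx,0*s-hy],np.c_[0*s+hx,s*hy],np.c_[0*s-hx,s*hy]])*.97**0
        W=P@R.T+q[:2]
        uv=np.array([proj("top",(x,y,.06)) for x,y in W]).astype(np.float32)
        v=cv2.remap(g,uv[:,:1],uv[:,1:],cv2.INTER_LINEAR).ravel()
        return -np.sqrt(v).mean()
    best=None
    for dx in(-.01,0,.01):
      for dy in(-.01,0,.01):
        r=minimize(cost,[c0[0]+dx,c0[1]+dy,c0[2]/1000],method="Nelder-Mead",options=dict(initial_simplex=np.array([c0[0]+dx,c0[1]+dy,c0[2]/1000])+np.vstack([np.zeros(3),np.diag([.006,.006,.005])])))
        if best is None or r.fun<best.fun:best=r
    return best.x*[1,1,1000],best.fun
def down(a): return [180,0,90+a]     # closing along x axis of a thing with yaw a
def tiltrot(a,t): # t deg: hand leans to -u (u = +y axis of yaw a)
    M=Ro.from_euler("xyz",down(a),degrees=True)
    ax=Ro.from_euler("z",a,degrees=True).apply([1,0,0])
    return (Ro.from_rotvec(np.radians(t)*ax)*M).as_euler("xyz",degrees=True).tolist()
E
python3 - <<'E'
from h import *
im=cv2.imread("pics/top0.png")[:,:,::-1]
q,f=fitdish(im);print("dish",q,f)
a=q[2];c=q[:2];u=np.array([-np.sin(np.radians(a)),np.cos(np.radians(a))])
T=c+.121*u;print("tray target",T,"grip proj off",np.array([.6076,-.0405])-c)
foot=T+.0*u
g=np.r_[foot-.0385*u,.09+.094]
print("pick",robot.inverse_kinematics([.428,-.0437,.022],down(-18.7)))
print("place",robot.inverse_kinematics([*T,.023],down(a)))
print("grip",robot.inverse_kinematics([*c,.101],down(a)),robot.inverse_kinematics([*c,.19],down(a)))
for t in(30,38,45):print(t,tiltrot(a,t),Ro.from_euler("xyz",tiltrot(a,t),degrees=True).apply([0,0,1]),robot.inverse_kinematics(g,tiltrot(a,t)))
v=im.copy()
for P in[(.034,.046),(-.034,.046),(-.034,-.046),(.034,-.046)]:
    ca,sa=np.cos(np.radians(a)),np.sin(np.radians(a));print(proj("top",(c[0]+ca*P[0]-sa*P[1],c[1]+sa*P[0]+ca*P[1],.06)).round(1))
print(proj("side",(*c,.101)),(324,225.5))
E
```

```text
Traceback (most recent call last):
  File "h.py", line 29, in fitdish
    r=minimize(cost,[c0[0]+dx,c0[1]+dy,c0[2]/1000],method="Nelder-Mead",options=dict(initial_simplex=np.array([c0[0]+dx,c0[1]+dy,c0[2]/1000])+np.vstack([np.zeros(3),np.diag([.006,.006,.005])])))
  File "h.py", line 23, in cost
    uv=np.array([proj("top",(x,y,.06)) for x,y in W]).astype(np.float32)
                 ~~~~^^^^^^^^^^^^^^^^^
  File "h.py", line 9, in proj
    k=vision.calibration(c);E=np.array(k["extrinsics"]);K=np.array(k["mtx"])
ValueError: time passes only in moves, steps and waits
```

```bash
sed -i 's/vision\.calibration(c)/cal(c)/; 2a import functools\n@functools.cache\ndef cal(c): return vision.calibration(c)' h.py
cat > a.py <<'E'
from h import *
im=cv2.imread("pics/top0.png")[:,:,::-1]
q,f=fitdish(im);print("dish",q,f)
a=q[2];c=q[:2];u=np.array([-np.sin(np.radians(a)),np.cos(np.radians(a))])
T=c+.121*u;print("tray target",T,"grip proj off",np.array([.6076,-.0405])-c)
g=np.r_[T-.0385*u,.09+.094]
I=lambda p,o:(lambda r:None if r is None else np.round(r,1).tolist())(robot.inverse_kinematics(list(map(float,p)),o))
print("pick",I([.428,-.0437,.022],down(-18.7)))
print("place",I([*T,.023],down(a)))
print("grip",I([*c,.101],down(a)),I([*c,.19],down(a)))
for t in(-45,-30,30,38,45):print(t,Ro.from_euler("xyz",tiltrot(a,t),degrees=True).apply([0,0,1]).round(2),I(g,tiltrot(a,t)))
for P in[(.034,.046),(-.034,.046),(-.034,-.046),(.034,-.046)]:
    ca,sa=np.cos(np.radians(a)),np.sin(np.radians(a));print(((proj("top",(c[0]+ca*P[0]-sa*P[1],c[1]+sa*P[0]+ca*P[1],.06))-[270,140])*2.8).round(1))
print(proj("side",(*c,.101)),(324,225.5))
E
python3 a.py
```

```text
dish [ 0.60784054 -0.04069683 12.22647022] -13.295315742492676
tray target [0.58221561 0.07755866] grip proj off [-0.00024054  0.00019683]
pick [-30.9, 25.1, 42.5, 121.5, -25.1, 42.3, 9.2]
place [-31.3, 37.7, 31.9, 96.7, -24.0, 52.6, 22.3]
grip [-24.6, 36.2, 40.8, 89.5, -25.4, 64.0, 34.3] [-25.4, 31.3, 42.6, 83.2, -21.5, 73.8, 31.3]
-45 [ 0.15 -0.69 -0.71] [-50.7, 35.1, 32.2, 90.7, 28.2, 69.8, -22.4]
-30 [ 0.11 -0.49 -0.87] [-44.3, 29.7, 31.7, 90.0, 16.1, 67.0, -10.3]
30 [-0.11  0.49 -0.87] [-17.3, 38.8, 45.5, 81.5, -49.6, 92.6, 46.1]
38 [-0.13  0.6  -0.79] [-12.5, 42.0, 44.2, 80.0, -55.1, 98.6, 49.3]
45 [-0.15  0.69 -0.71] [-9.3, 45.5, 44.2, 78.6, -60.2, 104.4, 51.9]
[120.  219.1]
[141.3 311.6]
[268.9 282.5]
[245.9 190.7]
[324.67970481 226.86707743] (324, 225.5)
```

```bash
cat > b.py <<'E'
from h import *
p=[.4275,-.0437]; a=12.2; T=[.5822,.0776]
fingers.gripper_to(1.0)
robot.move_to([*p,.14],down(-18.7))
robot.line_to([*p,.022],velocity=.15,f_stop=8)
print("z",robot.current_tool_pos())
fingers.gripper_to(0.0,force=40)
print("gap",robot.current_finger_gap(),robot.current_gripper_force())
robot.line_to([*p,.15],velocity=.2)
robot.move_to([*T,.15],down(a))
im=vision.grab_frame("top");crop(im,180,140,400,350,2.8,"carry")
print(robot.current_finger_gap(),robot.current_time_s(),robot.current_contact_force())
E
python3 b.py
```

```text
z [ 0.4283475  -0.04375881  0.02260037]
gap 0.6907227510161202 42.8440260887146
0.6902370798611636 6.175 [ 0.03973717 -0.39130734 -0.50155219]
```

View pics/carry.png

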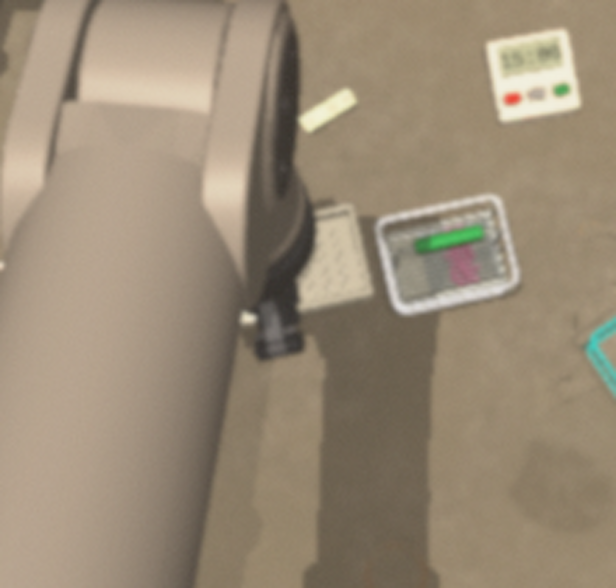

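The tray is held square to the dish, with its near end at crop (345,255) and the dish at (447,255), which is untouched. I'll set it down.

```bash
cat > c.py <<'E'
from h import *
T=[.5822,.0776]
hit=robot.line_to([*T,.0228],velocity=.12,f_stop=6)
print(hit,robot.current_tool_pos())
fingers.gripper_to(0.95)
robot.line_to([*T,.2],velocity=.2)
robot.move_to([.42,-.05,.3],down(12))
robot.pause(.2)
im=vision.grab_frame("top");crop(im,180,140,400,350,2.8,"placed");cv2.imwrite("pics/placed_full.png",im[:,:,::-1])
print(robot.current_time_s(),fitdish(im,(.608,-.041,12)))
for n in range(1):
    h=cv2.cvtColor(im.copy(),cv2.COLOR_RGB2HSV);m=cv2.inRange(h,(0,0,170),(180,70,255));o=np.zeros_like(m);o[200:300,235:318]=m[200:300,235:318]
    k,l,st,c=cv2.connectedComponentsWithStats(o);i=1+st[1:,4].argmax();r=cv2.minAreaRect(np.argwhere(l==i)[:,::-1].astype(np.float32))
    P=np.array([back("top",p,.022)[:2] for p in cv2.boxPoints(r)]);print(st[i],P.round(3).tolist(),P.mean(0))
E
python3 c.py
```

```text
True [0.58054298 0.07744342 0.02324733]
9.75 (array([ 0.60782952, -0.04071934, 12.24828817]), np.float64(-13.24321460723877))
[ 250  225   64   43 1857] [[0.601, 0.145], [0.626, 0.023], [0.564, 0.01], [0.538, 0.131]] [0.58219166 0.07740246]
```

View pics/placed.png

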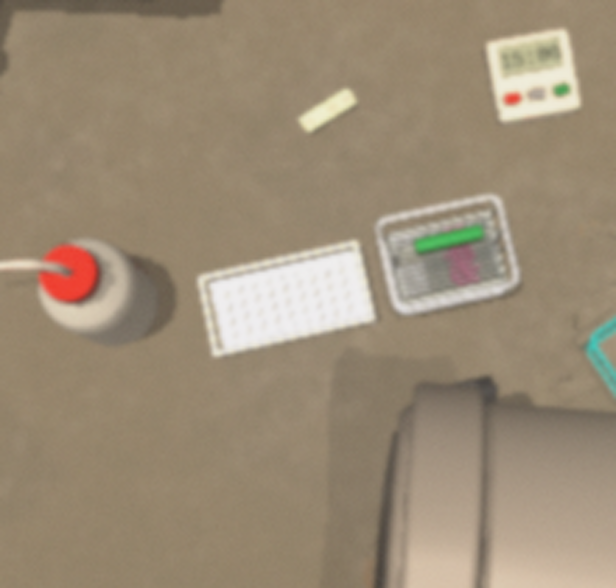

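The tray sits at (0.582, 0.077), in line with the dish, which has not moved. Next I grip the rack and draw it up.

```bash
cat > d.py <<'E'
from h import *
c=[.6078,-.0407]; a=12.2
robot.move_to([*c,.22],down(a))
fingers.gripper_to(0.6)
print(robot.line_to([*c,.099],velocity=.12,f_stop=8))
fingers.gripper_to(0.0,force=90)
print("gap",robot.current_finger_gap(),robot.current_gripper_force(),robot.current_contact_force())
robot.line_to([*c,.130],velocity=.04); print(robot.current_contact_force(),robot.current_tool_pos())
robot.line_to([*c,.215],velocity=.1)
robot.pause(.2);print(robot.current_contact_force(),robot.current_tool_pos(),robot.current_finger_gap(),robot.current_time_s())
im=vision.grab_frame("side");crop(im,230,120,450,300,3,"lift")
E
python3 d.py
```

```text
False
gap 0.101340103024991 87.88830757141113 [-1.12664189  0.2881699   3.85453838]
[ 0.06984112  0.95129066 -1.88869432] [ 0.60759211 -0.04059101  0.12975169]
[ 0.16378959  0.50551002 -1.24023422] [ 0.60744214 -0.04056164  0.21420708] 0.09732980847367251 14.725
```

View pics/lift.png

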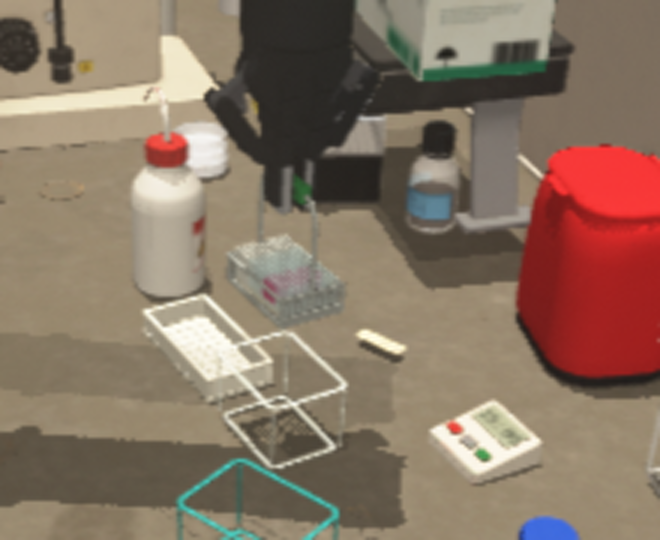

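The rack is out, level and clear: its lower edge is at crop (285,320), above the dish at (285,400). Now I tilt it over the tray.

```bash
cat > e.py <<'E'
from h import *
a=12.2;c=np.array([.6078,-.0407]);u=np.array([-np.sin(np.radians(a)),np.cos(np.radians(a))])
T=c+.121*u
robot.line_to([*c,.25],velocity=.12)
G=(T-.0385*u).tolist()
robot.line_to([*G,.25],velocity=.12)
robot.line_to([*G,.25],tiltrot(a,22),velocity=.05)
robot.line_to([*G,.25],tiltrot(a,45),velocity=.05)
robot.line_to([*G,.19],velocity=.08)
robot.pause(.3)
print(robot.current_time_s(),robot.current_tool_pos(),robot.current_eef_rot(),robot.current_finger_gap(),robot.current_contact_force(),robot.current_gripper_force())
im=vision.grab_frame("side");crop(im,230,120,450,300,3,"tilt")
im=vision.grab_frame("top");crop(im,180,140,400,350,2.8,"tilt_top")
E
python3 e.py
```

```text
18.3333 [0.59052332 0.03985522 0.19042418] [179.93709515 -44.98266131 102.24564442] 0.09663524043097868 [ 0.00572804 -0.83824075 -1.98820109] 87.89843201637268
```

View pics/tilt.png

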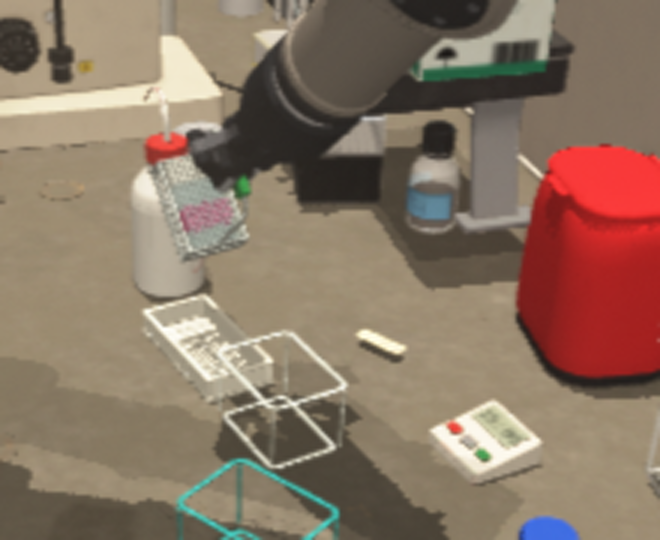

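The rack is tilted with its lower edge at crop (185,260)–(247,240), above the tray at (205,345). It is clear of everything, and dish and tray are unmoved. I'll check that edge against the model.

```bash
cat > f.py <<'E'
from h import *
tcp=np.array(robot.current_tool_pos());R0=Ro.from_euler("xyz",robot.current_eef_rot(),degrees=True)
z=-R0.apply([0,0,1]);grip=tcp+.002*z
x=np.array([np.cos(np.radians(12.2)),np.sin(np.radians(12.2)),0])
for slip in(-10,0,10,20):
    r=Ro.from_rotvec(np.radians(slip)*x);zz=r.apply(z);y=np.cross(zz,x);o=grip-.094*zz
    f=o-.0395*y;print(slip,"foot",f.round(3),"y-vert",np.degrees(np.arccos(y[2])).round(1))
    for n,P in dict(lo=f,lotop=f+.031*zz,hi=o+.0395*y).items():
        print("  ",n,[((proj("side",P+s*.027*x)-[230,120])*3).round().tolist() for s in(-1,1)],[((proj("top",P+s*.027*x)-[180,140])*2.8).round().tolist() for s in(-1,1)])
E
python3 f.py
```

```text
-10 foot [0.586 0.06  0.092] y-vert 55.0
   lo [[189.0, 278.0], [248.0, 263.0]] [[309.0, 314.0], [292.0, 237.0]]
   lotop [[199.0, 260.0], [260.0, 244.0]] [[333.0, 303.0], [315.0, 224.0]]
   hi [[152.0, 194.0], [211.0, 180.0]] [[205.0, 327.0], [189.0, 246.0]]
0 foot [0.583 0.076 0.097] y-vert 45.0
   lo [[179.0, 263.0], [238.0, 248.0]] [[284.0, 318.0], [267.0, 241.0]]
   lotop [[191.0, 251.0], [252.0, 235.0]] [[313.0, 307.0], [296.0, 228.0]]
   hi [[147.0, 172.0], [206.0, 159.0]] [[189.0, 326.0], [172.0, 244.0]]
10 foot [0.579 0.092 0.105] y-vert 35.0
   lo [[170.0, 245.0], [229.0, 231.0]] [[259.0, 322.0], [243.0, 244.0]]
   lotop [[184.0, 239.0], [244.0, 225.0]] [[294.0, 310.0], [277.0, 231.0]]
   hi [[144.0, 150.0], [203.0, 138.0]] [[176.0, 325.0], [159.0, 241.0]]
20 foot [0.576 0.105 0.116] y-vert 25.0
   lo [[162.0, 226.0], [221.0, 212.0]] [[237.0, 325.0], [220.0, 246.0]]
   lotop [[178.0, 226.0], [237.0, 212.0]] [[276.0, 313.0], [259.0, 233.0]]
   hi [[142.0, 129.0], [202.0, 117.0]] [[167.0, 322.0], [150.0, 236.0]]
```

View pics/tilt_top.png

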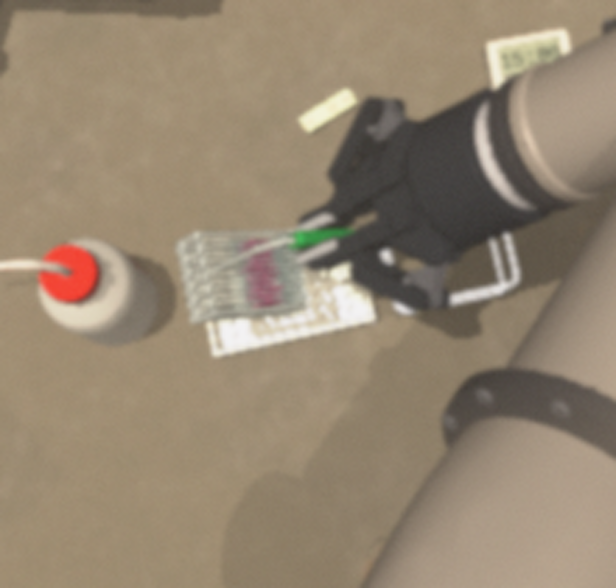

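In the top view, the rack's upper corners at crop (180,240)/(190,320) and lower edge at (300,235)–(312,307) match the no-slip model at 45°. The foot is at (0.583, 0.076, 0.097), over the tray centre and with clear space all round. I'll hand it in.

```bash
python3 -c "
from station import robot,workorder
print(robot.current_dq(),robot.current_time_s());print(workorder.close_job())"
```

```text
[ 0.00347361  0.11097126 -0.07294327 -0.00393181 -0.09998906 -0.03286276
 -0.03013648] 18.4333
the job is handed in; nothing more can be done
None
```

I handed the job in at 18.4 s, and the judge's result was not shown. The tray is in line with the dish, about 15 mm from its wash-bottle end, and the rack is held at about 45° with its lower end about 10 cm above the tray, touching nothing; the dish, wash bottle and timer showed no movement. I didn't recheck the stain bottle and never made out the clear glass lid in the pictures.

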